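# Prop the guard flap and take out the birch hammer head

## Task

Raise the clear guard flap of the green hammer rig until it stands nearly upright, then slide the brass stay bar fully home in front of it so that it cannot fall shut. Then take the pale birch hammer head from under the guard and lay it flat in the middle of the round cork pad, leaving the flap propped open.

Things in the scene. Friction and masses are not known exactly. Their poses are not given: they have to be found in the camera images.
- flap_hinge (a point): Middle of the flap's hinge line, on the far top edge of the green rig (box 190 mm deep, 180 wide, walls 78 high, 32 at the front), 80 mm above the bench. Fixed to the rig: x level from the rig's front towards the hinge, y along the hinge line to the stay's side, z up. The rig is bolted down, turned up to 9 degrees.
- flap_grip (a point): Centre of the red bobbin, 30 mm long along the hinge direction, 16 mm diameter, on an 8 mm brass stem 35 mm beyond the flap's clear panel (165 x 180 x 6 mm, brass edges). 200 mm from the hinge line, level with it when shut; moves up and back on that circle. Pinched on its two flat ends it can turn between the fingers.
- flap (a joint): Angle of the flap, rad: 0 shut (level), 1.5 fully open (stop, nearly upright). Lifting takes about 1.3 N at the bobbin. The stiff hinge holds the flap where it is left above about 1.15 rad; lower down it falls shut.
- stay_knob (a point): Half-way up the upright yellow knob (20 mm diameter, 42 high) on the outer end of the brass stay bar, 168 mm above the bench. Drawn out it is at x -40, y +212, z +88 mm in flap_hinge's axes; slides along their -y. The 10 mm square bar, 60 mm above hinge height, then passes in front of the raised flap's edge. Its bracket post, top 152 mm above the bench, stands 87 mm inboard.
- stay (a joint): Travel of the stay bar, m: 0 drawn out, 0.045 fully home (stop). It starts up to 0.008 in, moves at about 2 N and stays where it is left. With the flap under about 1.1 rad the bar runs against the flap.
- hammer_mid (a point): Pale birch hammer head with cream crown, lying on a dark rest (12 mm wide, 33 high: fingers pass either side) 120 mm before the hinge line. 69 mm long, wood 16 wide, 14 thick, crown 27 across, about 16 g. Point: middle of the wood, half-way up, 52 mm above the bench; x along it to the crown, z up. The red-brown hammer heads on the bench are not wanted.
- cork_top (a point): Middle of the top face of the round cork pad, 110 mm diameter, 8 mm thick, fixed on the bench; z up. A like pad of dark slate colour lies near it and is not wanted; the two may be either way round.
Things that resemble listed ones, but are neither listed nor needed, are in the scene too. There is more than one size of the part that bears cork_top; the job needs the smallest.

How it is judged:
On the way, in this order (a step that is already met when the one before it is completed fails the run):
1. the flap is raised nearly upright (value of joint flap above 1.15 rad), for 0.2 s.
2. the stay bar is slid home in front of the raised flap (value of joint stay above 0.035 m and value of joint flap above 1.02 rad), for 0.2 s.
3. the birch hammer head is lifted off its rest, with the flap propped (all of step 2 and height (world z) of hammer_mid above 0.09 m), for 0.1 s.
At the end, for the whole second after the job is handed in: The flap stands raised (above 1.02 rad) and still, the stay bar is home (at least 35 of its 45 mm), and the birch hammer head lies flat (within 11 degrees) on the cork pad, the middle of its wooden part within 35 mm of the pad's centre (all of step 2 and horizontal distance between hammer_mid and cork_top below 0.035 m and z of hammer_mid in the frame of cork_top between 0.003 and 0.012 m and angle between hammer_mid's own z axis and vertical below 0.2 rad and velocity of joint flap below 0.05 rad/s); the robot touches nothing.
It also fails if it takes over 58 s, if anything falls off the work surface, if the arm or the gripper's body presses on something with over 40 N, if the wrist force passes 120 N, or if a joint passes its speed limit or range.

## Robot

A 6-joint arm with a two-finger parallel gripper is mounted at the origin on the work surface. World frame = base frame: x ahead of the robot, y to its left, z up, the work surface at z = 0. Lengths are in m, angles in rad, forces in N, time in s.
With the tool pointing down it reaches from about 0.35 to 0.975 m from the base axis. Payload 4.9 kg.
Tool frame: the origin (TCP) lies on the centre line of the jaws, within the pads' length; the fingertips stand 14 mm ahead of it and the grasp point (between the pads) lies 5 mm behind it; z points along the fingers, y is the line along which they close (so a half turn about z gives the same grasp; the last joint's range is limited). The gripper opens to 85 mm and grips with 20 to 120 N. Pads are 22 mm wide; open, the fingers measure 114 mm over their backs; the gripper's body (76 mm by 85 mm) begins 54 mm behind the grasp point. The pads swing forward as they close: fully open they stand 13 mm farther back than shut.
Start: joints at [-1.369, 0.053, 1.613, -0, 1.476, -0.119], TCP at [0.197, -0.593, 0.245] pointing down, gripper open.
Joint ranges: [-3.01, 3.01], [-1.01, 2.22], [0.06, 2.58], [-1.02, 4.17], [0.09, 2.62], [-3.14, 3.14]. Speed limits (rad/s): [2.57, 2.57, 3.14, 3.14, 3.14, 3.14].

## Interface

Orientations are given as a unit quaternion [w, x, y, z].
In Python, from plant import * gives the robot as it stands.
- The arm moves only by the tool send_rows, never from a script. Its argument "steps" is a list of rows, each an object with "translation": the shift along the tool's x, y, z in cm, a list of three; "delta_rot": the turn, a rotation vector about the tool's x, y, z in rad, a list of three; "jaw": the finger opening in cm, from 0 to 8.54. In form: [{"translation": [dx, dy, dz], "delta_rot": [rx, ry, rz], "jaw": jaw}, ...]. A call has exactly 8 rows; each row is the pose to reach, as a shift and turn from the pose commanded when the call began, along the tool's axes at that moment; what a row does not reach only later rows make up. A row lasts 1/10 s, in which the tool goes at most 50 mm and 8.59 degrees, less where a joint would pass 70% of its speed; a pose out of reach is approached as far as the arm can. A call with a gripper value outside its range is refused whole. The fingers move at their own pace and stop on an object; the grip force is fixed at half the most. Time passes only in rows, so rows that repeat a pose let the fingers close, or fill a call up. It gives the time, the measured TCP pose, the force, the opening and the grip force at its end, in the units of the state.
- state(): the state, without advancing time (a new reading comes with each control period).
- grab_frame(name): name is "scene" or "top" or "wrist"; returns a dict with "pixels" (400x640x3 uint8, blue, green, red), "range_z" (400x640 float32, m along the optical axis (not along the pixel's ray), 0 where there is no reading), "fx", "fy", "cx", "cy" (pixels), "rvec" (rotation vector, rad) and "tvec" (3), from world to camera coordinates, as OpenCV has them. Camera axes: x right, y down, z forward; pixel columns grow to the right and rows downward; lengths in m; the calibration is good to about 2 mm. A picture is of the moment at which its call begins.
- job_done(): hands the job in; it is judged then, once.
The state is a dict: "time": time; "joint_pos": joint angles; "joint_vel": joint speeds; "joint_efforts": joint torques, N m; "tool_pos": TCP position; "tool_rot": TCP orientation; "contact_force": force on the tool from outside, world axes, zero at the start; "ft_torque": the same for the moment, N m; "gripper_width": opening from 0.0 (shut) to 1.0 (fully open); "grasp_force": force on a finger pad.
Only numpy, scipy, OpenCV 4.12 (cv2) and the standard library are available. Lean on these libraries where they do the work, as an engineer would, in place of code of your own. Each camera call takes 0.05 s, during which the arm holds its last target. There are 200 camera calls.

## Working session

There is one attempt and no reset: what is moved stays moved. The work goes in short steps, Python scripts to look and compute and a tool call to move; the robot and the scene stay as the last step left them, time stands still between calls to the robot, and variables do not carry over. Pictures are saved under pics/ and viewed, at most 10 in all, crops included, and the job is handed in when it is done.

Besides the shell and the picture viewer there is one more tool, called after "Call:" as name(argument=value, ...) on one line, values as JSON. send_rows: Moves the arm, as the interface text tells. Its arguments: {"type":"object","properties":{"steps":{"type":"array","items":{"type":"object","properties":{"translation":{"type":"array","items":{"type":"number"}},"delta_rot":{"type":"array","items":{"type":"number"}},"jaw":{"type":"number"}}}}},"required":["steps"]}

```bash
mkdir -p pics
cat > h.py <<'E'
import numpy as np, cv2
from plant import *
from scipy.spatial.transform import Rotation as R
def cam(n):
    f=grab_frame(n); f['R']=R.from_rotvec(np.ravel(f['rvec'])).as_matrix(); f['t']=np.ravel(f['tvec']); return f
def pts(f):
    d=f['range_z']; v,u=np.mgrid[:d.shape[0],:d.shape[1]]
    c=np.stack([(u-f['cx'])/f['fx']*d,(v-f['cy'])/f['fy']*d,d],-1)
    return (c-f['t'])@f['R']
def ray(f,u,v,z):
    d=np.array([(u-f['cx'])/f['fx'],(v-f['cy'])/f['fy'],1])@f['R']; o=-f['t']@f['R']
    return o+d*(z-o[2])/d[2]
def save(f,n,crop=None,s=1):
    p=f['pixels']
    if crop: p=p[crop[1]:crop[3],crop[0]:crop[2]]
    cv2.imwrite('pics/'+n,cv2.resize(p,None,fx=s,fy=s))
E
python3 - <<'E'
from h import *
import pickle
F={}
for n in('top','scene'):
    f=cam(n);F[n]=f;print(n,-f['t']@f['R'],f['fx'],f['R'][2])
pickle.dump(F,open('F.pkl','wb'))
save(F['top'],'t.png',None,1.25);save(F['scene'],'s.png',None,1.25)
print(state())
E
```

```text
top [ 0.32239358 -0.05980522  1.39437415] 403.8581456493896 [ 0.11338222 -0.00715369 -0.99352569]
scene [ 1.00497765 -0.44147829  0.84859659] 364.76197431531926 [-0.56005444  0.35945541 -0.74641197]
{'time': 0.1, 'joint_pos': array([-1.36900246e+00,  5.33089082e-02,  1.61414152e+00, -5.72755086e-06,
        1.47598978e+00, -1.18962127e-01]), 'joint_vel': array([-3.65837870e-04, -5.32262985e-04, -2.08753819e-03, -2.20136406e-03,
        1.64549912e-04,  5.57256822e-05]), 'joint_efforts': array([ 6.17599635e-04, -3.94908607e+01, -3.71361673e+01, -1.18907706e-04,
        3.94296556e-03,  5.03104076e-06]), 'tool_pos': array([ 0.19696725, -0.59259458,  0.24418379]), 'tool_rot': array([-9.22870024e-04,  9.87166526e-01,  1.59691564e-01, -4.10964414e-05]), 'contact_force': array([-0.80542382,  0.56323192, -0.06983751]), 'ft_torque': array([-0.02402088,  0.02246906, -0.06339059]), 'grasp_force': 0.0, 'gripper_width': 1.0004219805242047}
```

View pics/t.png

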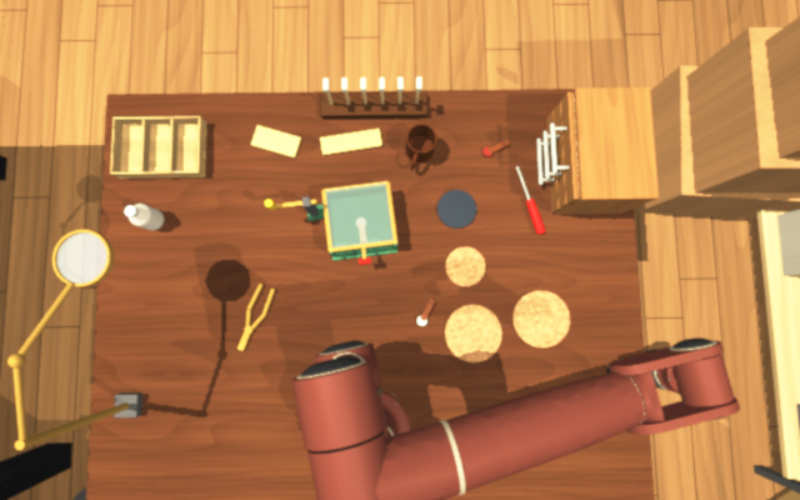

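View pics/s.png

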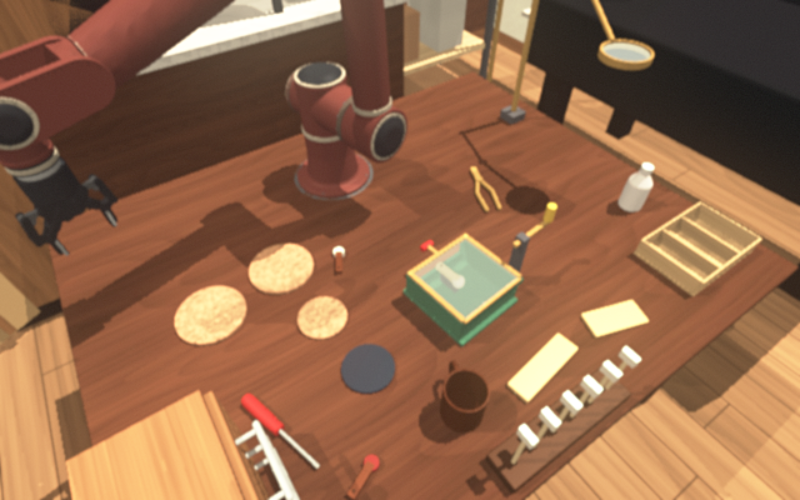

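The top view (800-px picture) shows the rig at (360,220) with its bobbin at (366,262) and the yellow knob at (269,203). Under the guard is the birch head at (362,230).

Possible mix-ups:
- **Cork pads:** (465,267) is the smallest. (473,333) and (541,319) are larger, and (457,209) is the slate pad.
- **Hammer heads:** the red-brown ones are at (427,312) and (496,149), and there is a rack of heads at (370,90).
- **Red items:** the screwdriver is at (530,210).

I choose the cork at (465,267), the bobbin at (366,262) and the head under the guard.

Run:
```python
from h import *
import pickle
F=pickle.load(open('F.pkl','rb'))
def show(n,u0,v0,u1,v1,lo,hi,z,tag):
    f=F[n];hsv=cv2.cvtColor(f['pixels'],cv2.COLOR_BGR2HSV)
    m=cv2.inRange(hsv,lo,hi);k=np.zeros_like(m);k[v0:v1,u0:u1]=1;m*=k
    c=max(cv2.findContours(m,0,2)[0],key=cv2.contourArea)
    mm=np.zeros_like(m);cv2.drawContours(mm,[c],-1,1,-1);v,u=np.nonzero(mm)
    P=pts(f)[v,u]
    print(tag,n,'n',len(u),'px',u.mean(),v.mean(),'ray',ray(f,u.mean(),v.mean(),z).round(4),'med',np.median(P,0).round(4),'ext',np.ptp(P,0).round(3), 'rect',cv2.minAreaRect(c))
s=.8
show('top',350,190,396,236,(10,60,120),(30,200,255),.008,'cork')
show('scene',235,232,282,274,(10,60,120),(30,200,255),.008,'cork')
show('top',275,200,310,215,(0,150,100),(8,255,255),.08,'bob')
show('scene',330,186,355,205,(0,150,100),(8,255,255),.08,'bob')
show('top',208,155,224,170,(20,120,120),(35,255,255),.189,'knob')
show('scene',430,158,450,182,(20,120,120),(35,255,255),.168,'knob')
show('top',250,140,325,215,(15,90,110),(33,255,255),.083,'flapframe')
show('top',282,172,300,200,(0,0,170),(179,90,255),.06,'hammer')
save(F['top'],'tc.png',(195,130,405,245),3.8)
```

```text
cork top n 2116 px 372.5 212.5 ray [ 0.4359 -0.2685  0.008 ] med [ 0.4359 -0.2688  0.0012] ext [0.195 0.292 1.404] rect ((372.5, 212.5), (45.0, 45.0), 90.0)
cork scene n 1936 px 258.0237603305785 252.34814049586777 ray [ 0.4344 -0.2648  0.008 ] med [ 0.4337 -0.2648  0.0064] ext [0.676 0.267 0.852] rect ((258.0, 252.5), (45.99999237060547, 40.99999237060547), 0.0)
bob top n 58 px 291.41379310344826 208.72413793103448 ray [0.4461 0.0071 0.08  ] med [0.4468 0.0069 0.0834] ext [0.025 0.038 0.097] rect ((291.5, 208.5), (5.0, 11.0), 90.0)
bob scene n 78 px 340.64102564102564 195.74358974358975 ray [0.4438 0.0088 0.08  ] med [0.4468 0.0138 0.0837] ext [0.088 0.089 0.093] rect ((340.80328369140625, 195.6639404296875), (7.170065879821777, 12.931726455688477), 50.19443130493164)
knob top n 61 px 215.1639344262295 162.75409836065575 ray [0.5791 0.2315 0.189 ] med [0.5818 0.2331 0.1813] ext [0.062 0.069 0.194] rect ((215.637939453125, 162.65518188476562), (9.841852188110352, 7.056422710418701), 21.801410675048828)
knob scene n 97 px 439.89690721649487 168.27835051546393 ray [0.5784 0.2401 0.168 ] med [0.5852 0.2283 0.1765] ext [0.557 0.882 0.85 ] rect ((440.54266357421875, 169.1158447265625), (8.171934127807617, 14.687395095825195), 6.34019136428833)
flapframe top n 3010 px 287.12259136212623 173.16445182724252 ray [0.5636 0.0201 0.083 ] med [0.5637 0.0199 0.0849] ext [0.36  0.216 1.403] rect ((287.2599792480469, 176.3199920654297), (60.10407638549805, 57.841339111328125), 81.8698959350586)
hammer top n 415 px 290.33493975903616 183.0409638554217 ray [0.5342 0.011  0.06  ] med [0.5302 0.0105 0.0851] ext [0.245 0.097 1.32 ] rect ((290.5, 183.5), (23.0, 17.0), 90.0)
```

View pics/tc.png

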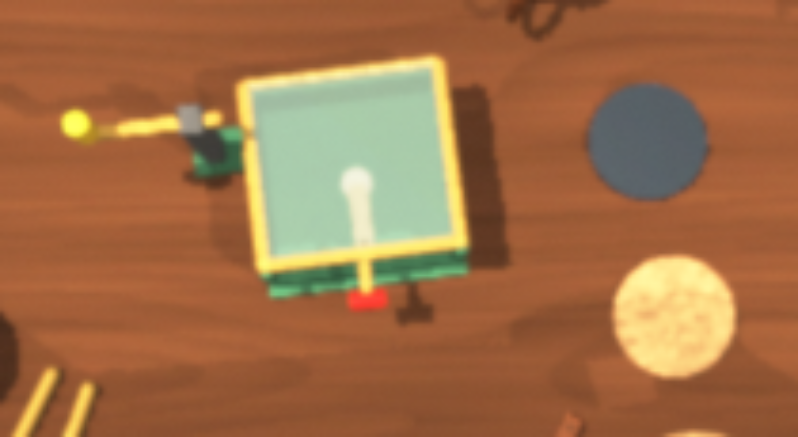

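The close crop confirms the choices: flap corners at about (240,80), (440,58), (262,272) and (467,245), bobbin at (367,299), knob at (76,124), and the pale head at (357,183) to (362,235). The rig's yaw is about +6.4°.

```bash
cat >> h.py <<'E'
def go(p,yaw):
    """tool-frame delta (cm, rad) from now to TCP p, pointing down, tool x at world yaw (rad)"""
    s=state();q=s['tool_rot'];C=R.from_quat([q[1],q[2],q[3],q[0]])
    T=R.from_euler('z',yaw)*R.from_euler('x',np.pi)
    d=C.inv().apply(np.array(p)-s['tool_pos'])*100
    return d.round(2),(C.inv()*T).as_rotvec().round(3)
H=np.array([.6447,.0290,.080]);Y=np.deg2rad(6.4)
def rig(x,y,z): return H+R.from_euler('z',Y).apply([x,y,z])
E
python3 - <<'E'
from h import *
F=__import__('pickle').load(open('F.pkl','rb'));f=F['top']
c=[ray(f,195+u/3.8,130+v/3.8,.083) for u,v in((240,80),(440,58),(262,272),(467,245))]
for a,b in((2,0),(3,1),(1,0),(3,2)): d=c[b]-c[a];print(np.rad2deg(np.arctan2(d[1],d[0])),np.hypot(*d[:2]))
print(np.round(c,4), rig(-40e-3,.212,.088))
print(go([.445,.007,.20],Y))
E
```

```text
6.462581464715725 0.16973380189350623
7.265690616053429 0.16635522094808725
95.66336306264331 0.17541092906904526
96.76826139566207 0.17772810145168758
[[ 0.6392  0.1155  0.083 ]
 [ 0.6565 -0.0591  0.083 ]
 [ 0.4705  0.0964  0.083 ]
 [ 0.4915 -0.0801  0.083 ]] [0.58131787 0.23522004 0.168     ]
(array([ 42.44, -49.07,   4.52]), array([-0.002, -0.   ,  0.209]))
```

Call:
send_rows(steps="[{\"translation\":[2.5,-3,0],\"delta_rot\":[0,0,0.02],\"jaw\":8.5},{\"translation\":[5,-6,0],\"delta_rot\":[0,0,0.04],\"jaw\":8.5},{\"translation\":[8,-9,0],\"delta_rot\":[0,0,0.06],\"jaw\":8],\"jaw\":8}]")

```text
send_rows: Invalid argument: steps='[{"translation":[2.5,-3,0],"delta_rot":[0,0,0.02],"jaw":8.5},{"translation":[5,-6,0],"delta_rot":[0,0,0.04],"jaw":8.5},{"translation":[8,-9,0],"delta_rot":[0,0,0.06],"jaw":8],"jaw":8}]' is not valid JSON
```

Call:
send_rows(steps=[{"translation": [2.5,-3,0],"delta_rot": [0,0,0.02],"jaw": 8.5},{"translation": [5,-6,0],"delta_rot": [0,0,0.04],"jaw": 8.5},{"translation": [8,-9,0],"delta_rot": [0,0,0.06],"jaw": 8},{"translation": [11,-12.5,0],"delta_rot": [0,0,0.08],"jaw": 7},{"translation": [14,-16,0],"delta_rot": [0,0,0.1],"jaw": 6},{"translation": [17,-19.5,0],"delta_rot": [0,0,0.12],"jaw": 6},{"translation": [20,-23,0],"delta_rot": [0,0,0.15],"jaw": 6},{"translation": [22,-26,0],"delta_rot": [0,0,0.209],"jaw": 6}])

```text
time: 0.9
tool_pos: [0.3243, -0.2747, 0.2448]
tool_rot: [-0.0, 0.998, 0.055, 0.0]
contact_force: [0.7, -0.1, -0.2]
gripper_width: 0.706
grasp_force: 0.0
```

```bash
python3 -c "
from h import *
print(go([.445,.007,.18],Y),state()['tool_pos'])"
```

```text
(array([ 15.11, -26.65,   6.5 ]), array([-0.001, -0.   , -0.001])) [ 0.32430232 -0.2746587   0.24479129]
```

Call:
send_rows(steps=[{"translation": [1.9,-3.3,0.5],"delta_rot": [0,0,0],"jaw": 6},{"translation": [3.8,-6.7,1.5],"delta_rot": [0,0,0],"jaw": 6},{"translation": [6,-10.5,2.5],"delta_rot": [0,0,0],"jaw": 6},{"translation": [8.2,-14.5,3.5],"delta_rot": [0,0,0],"jaw": 6},{"translation": [10.4,-18.4,4.5],"delta_rot": [0,0,0],"jaw": 6},{"translation": [12.7,-22.4,5.5],"delta_rot": [0,0,0],"jaw": 6},{"translation": [15.1,-26.6,6.5],"delta_rot": [0,0,0],"jaw": 6},{"translation": [15.1,-26.6,6.5],"delta_rot": [0,0,0],"jaw": 6}])

```text
time: 1.7
tool_pos: [0.4439, 0.009, 0.1782]
tool_rot: [-0.001, 0.998, 0.06, -0.002]
contact_force: [-0.8, -0.9, -0.3]
gripper_width: 0.706
grasp_force: 0.0
```

Run:
```python
from h import *
f=cam('wrist');save(f,'w1.png')
hsv=cv2.cvtColor(f['pixels'],cv2.COLOR_BGR2HSV);m=cv2.inRange(hsv,(0,150,80),(8,255,255))
c=max(cv2.findContours(m,0,2)[0],key=cv2.contourArea);r=cv2.minAreaRect(c)
P=ray(f,*r[0],.086);b=[ray(f,*p,.086) for p in cv2.boxPoints(r)]
print(r,P,np.round(b,4),cv2.contourArea(c)); print(pts(f)[int(r[0][1]),int(r[0][0])]);print(state()['tool_pos'],go([.445,.007,.075],Y))
```

```text
((321.5, 201.0), (22.0, 41.0), 90.0) [0.45032522 0.00776745 0.086     ] [[ 0.4567  0.0234  0.086 ]
 [ 0.4602 -0.0059  0.086 ]
 [ 0.4438 -0.0082  0.086 ]
 [ 0.4402  0.0217  0.086 ]] 782.5
[0.45099051 0.00823589 0.0885795 ]
[0.44374168 0.00678452 0.17888905] (array([ 0.16,  0.  , 10.39]), array([-0.001,  0.003,  0.006]))
```

View pics/w1.png

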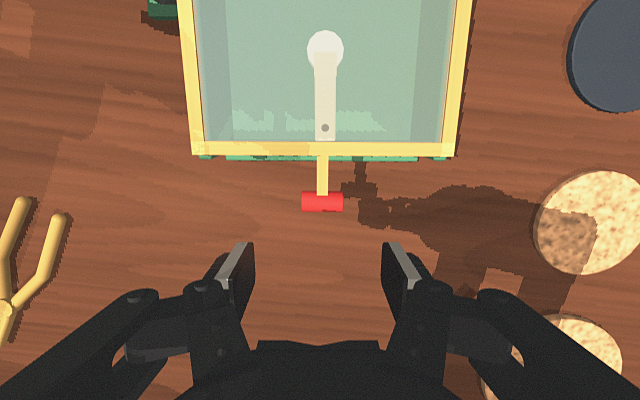

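The wrist picture shows the bobbin at (322,201) between the jaw lines, and the hammer head lying along the tool's x from (325,130) to the crown at (325,48).

Call:
send_rows(steps=[{"translation": [0.6,-0.1,2.5],"delta_rot": [0,0,0],"jaw": 6},{"translation": [0.6,-0.1,5.5],"delta_rot": [0,0,0],"jaw": 6},{"translation": [0.6,-0.1,8.5],"delta_rot": [0,0,0],"jaw": 6},{"translation": [0.6,-0.1,10.5],"delta_rot": [0,0,0],"jaw": 6},{"translation": [0.6,-0.1,10.5],"delta_rot": [0,0,0],"jaw": 6},{"translation": [0.6,-0.1,10.5],"delta_rot": [0,0,0],"jaw": 2.6},{"translation": [0.6,-0.1,10.5],"delta_rot": [0,0,0],"jaw": 2.6},{"translation": [0.6,-0.1,10.5],"delta_rot": [0,0,0],"jaw": 2.6}])

```text
time: 2.55
tool_pos: [0.451, 0.007, 0.0775]
tool_rot: [-0.002, 0.998, 0.055, 0.001]
contact_force: [-4.0, 7.3, 3.8]
gripper_width: 0.336
grasp_force: 59.0
```

```bash
sed -i 's/^H=.*/H=np.array([.648,.0305,.080]);Y=np.deg2rad(6.5)/' h.py
python3 - <<'E'
from h import *
s=state();print(s['tool_pos'],s['gripper_width'],s['grasp_force'],s['contact_force'])
for a in np.arange(.0,1.45,.09): print(a.round(2),(20*(1-np.cos(a))).round(2),(-20*np.sin(a)).round(2))
E
```

```text
[0.4509543  0.00698768 0.07745475] 0.3362028849788571 58.95652949810028 [-4.00158303  7.27214145  3.79261577]
0.0 0.0 -0.0
0.09 0.08 -1.8
0.18 0.32 -3.58
0.27 0.72 -5.33
0.36 1.28 -7.05
0.45 1.99 -8.7
0.54 2.85 -10.28
0.63 3.84 -11.78
0.72 4.96 -13.19
0.81 6.21 -14.49
0.9 7.57 -15.67
0.99 9.03 -16.72
1.08 10.57 -17.64
1.17 12.2 -18.42
1.26 13.88 -19.04
1.35 15.62 -19.51
1.44 17.39 -19.83
```

Call:
send_rows(steps=[{"translation": [0.1,0,-1.8],"delta_rot": [0,0,0],"jaw": 2.6},{"translation": [0.3,0,-3.6],"delta_rot": [0,0,0],"jaw": 2.6},{"translation": [0.7,0,-5.3],"delta_rot": [0,0,0],"jaw": 2.6},{"translation": [1.3,0,-7.05],"delta_rot": [0,0,0],"jaw": 2.6},{"translation": [2,0,-8.7],"delta_rot": [0,0,0],"jaw": 2.6},{"translation": [2.85,0,-10.3],"delta_rot": [0,0,0],"jaw": 2.6},{"translation": [3.85,0,-11.8],"delta_rot": [0,0,0],"jaw": 2.6},{"translation": [5,0,-13.2],"delta_rot": [0,0,0],"jaw": 2.6}])

```text
time: 3.35
tool_pos: [0.4996, 0.0126, 0.208]
tool_rot: [-0.001, 0.998, 0.056, -0.0]
contact_force: [1.6, 5.7, -7.1]
gripper_width: 0.338
grasp_force: 59.6
```

Call:
send_rows(steps=[{"translation": [1.25,0,-1.3],"delta_rot": [0,0,0],"jaw": 2.6},{"translation": [2.6,0,-2.5],"delta_rot": [0,0,0],"jaw": 2.6},{"translation": [4.05,0,-3.55],"delta_rot": [0,0,0],"jaw": 2.6},{"translation": [5.6,0,-4.45],"delta_rot": [0,0,0],"jaw": 2.6},{"translation": [7.2,0,-5.25],"delta_rot": [0,0,0],"jaw": 2.6},{"translation": [8.9,0,-5.85],"delta_rot": [0,0,0],"jaw": 2.6},{"translation": [10.6,0,-6.3],"delta_rot": [0,0,0],"jaw": 2.6},{"translation": [10.6,0,-6.3],"delta_rot": [0,0,0],"jaw": 2.6}])

```text
time: 4.15
tool_pos: [0.6057, 0.0247, 0.2711]
tool_rot: [-0.002, 0.998, 0.056, -0.0]
contact_force: [-2.1, 4.7, -2.3]
gripper_width: 0.332
grasp_force: 60.8
```

Run:
```python
from h import *
s=state();print(s['tool_pos'],s['gripper_width'],s['grasp_force'],s['contact_force'])
print(R.from_euler('z',-Y).apply(s['tool_pos']-H))
save(cam('scene'),'s2.png',(280,80,520,280),3)
```

```text
[0.60569801 0.02468873 0.27107482] 0.331562058636795 60.78939378261566 [-2.05608358  4.69623047 -2.3378054 ]
[-0.04268792 -0.00098519  0.19107482]
```

View pics/s2.png

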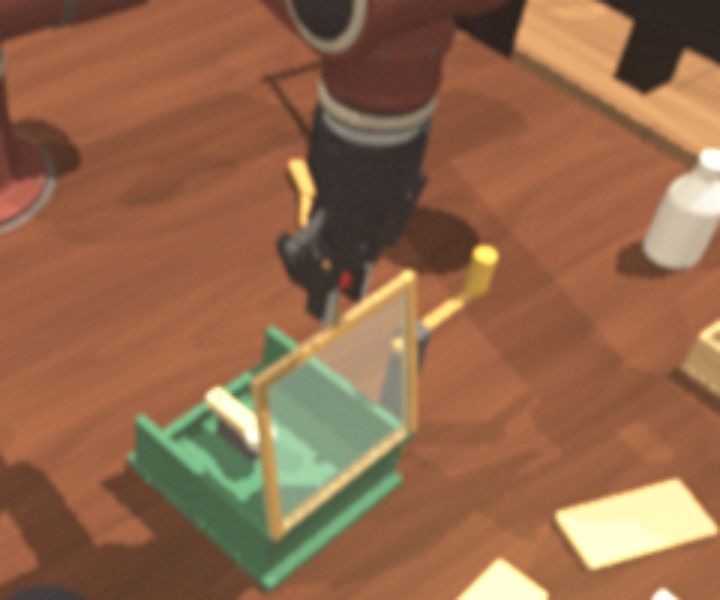

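The flap now stands at about 1.35 rad, with the bobbin at about (345,280) in this crop. Next I let go, rise and go over to the knob.

Call:
send_rows(steps=[{"translation": [0,0,0],"delta_rot": [0,0,0],"jaw": 4.5},{"translation": [0,0,0],"delta_rot": [0,0,0],"jaw": 4.5},{"translation": [0,0,0],"delta_rot": [0,0,0],"jaw": 4.5},{"translation": [0,0,-2],"delta_rot": [0,0,0],"jaw": 4.5},{"translation": [0,0,-4.5],"delta_rot": [0,0,0],"jaw": 4.5},{"translation": [0,0,-6.5],"delta_rot": [0,0,0],"jaw": 4.5},{"translation": [-0.5,-3,-7],"delta_rot": [0,0,0],"jaw": 4.5},{"translation": [-1,-6,-7],"delta_rot": [0,0,0],"jaw": 4.5}])

```text
time: 5.0
tool_pos: [0.5891, 0.0814, 0.3431]
tool_rot: [0.0, 0.999, 0.055, 0.002]
contact_force: [-0.8, -0.1, 0.1]
gripper_width: 0.524
grasp_force: 0.0
```

```bash
python3 -c "
from h import *
print(go([.582,.234,.25],Y),state()['tool_pos'],state()['gripper_width'])"
```

```text
(array([  0.91, -15.25,   9.3 ]), array([ 0.001, -0.005, -0.004])) [0.58914038 0.0814197  0.34311901] 0.5238979933474432
```

Call:
send_rows(steps=[{"translation": [0.2,-3,0],"delta_rot": [0,0,0],"jaw": 4.5},{"translation": [0.4,-6,0],"delta_rot": [0,0,0],"jaw": 4.5},{"translation": [0.6,-10,0],"delta_rot": [0,0,0],"jaw": 4.5},{"translation": [0.8,-13,2],"delta_rot": [0,0,0],"jaw": 4.5},{"translation": [0.9,-15.2,5],"delta_rot": [0,0,0],"jaw": 4.5},{"translation": [0.9,-15.2,8],"delta_rot": [0,0,0],"jaw": 4.5},{"translation": [0.9,-15.2,9.3],"delta_rot": [0,0,0],"jaw": 4.5},{"translation": [0.9,-15.2,9.3],"delta_rot": [0,0,0],"jaw": 4.5}])

```text
time: 5.8
tool_pos: [0.5794, 0.2331, 0.2449]
tool_rot: [0.001, 0.998, 0.056, -0.002]
contact_force: [-1.0, -0.5, 1.4]
gripper_width: 0.524
grasp_force: 0.0
```

Run:
```python
from h import *
f=cam('wrist');save(f,'w2.png')
hsv=cv2.cvtColor(f['pixels'],cv2.COLOR_BGR2HSV);m=cv2.inRange(hsv,(22,120,120),(35,255,255))
P=pts(f);mm=(m>0)&(abs(P[...,2]-.189)<.006)
v,u=np.nonzero(mm);print(len(u),u.mean(),v.mean(),P[mm].mean(0),P[mm].min(0),P[mm].max(0))
print(state()['tool_pos'],go([*P[mm].mean(0)[:2],.172],Y))
g=cam('top');Q=pts(g);hs=cv2.cvtColor(g['pixels'],cv2.COLOR_BGR2HSV)
```

```text
328 315.7469512195122 221.58841463414635 [0.58186961 0.23508288 0.1879049 ] [0.57504819 0.2257905  0.18344341] [0.59381124 0.24512518 0.18994467]
[0.58045856 0.23320865 0.24723126] (array([ 0.17, -0.17,  7.52]), array([ 0.   ,  0.001, -0.002]))
```

View pics/w2.png

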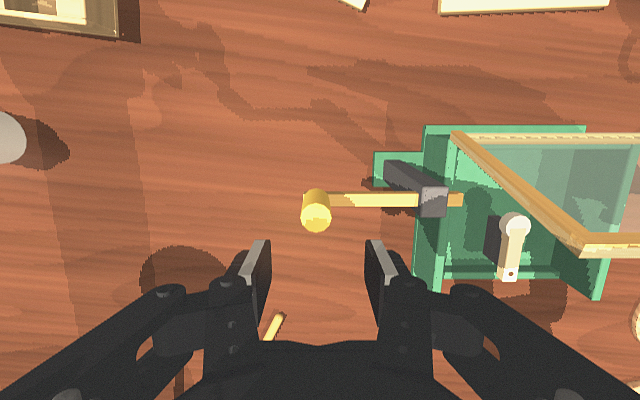

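The wrist view shows the knob at (316,215) between the fingers, the flap still raised, and the hammer clear at (512,245).

Call:
send_rows(steps=[{"translation": [0.3,-0.2,2],"delta_rot": [0,0,0],"jaw": 4.5},{"translation": [0.3,-0.2,4],"delta_rot": [0,0,0],"jaw": 4.5},{"translation": [0.3,-0.2,6],"delta_rot": [0,0,0],"jaw": 4.5},{"translation": [0.3,-0.2,7.5],"delta_rot": [0,0,0],"jaw": 4.5},{"translation": [0.3,-0.2,7.5],"delta_rot": [0,0,0],"jaw": 1.5},{"translation": [0.3,-0.2,7.5],"delta_rot": [0,0,0],"jaw": 1.5},{"translation": [0.3,-0.2,7.5],"delta_rot": [0,0,0],"jaw": 1.5},{"translation": [0.3,-0.2,7.5],"delta_rot": [0,0,0],"jaw": 1.5}])

```text
time: 6.7
tool_pos: [0.5837, 0.2358, 0.1734]
tool_rot: [0.0, 0.998, 0.056, 0.001]
contact_force: [-1.2, -2.9, -1.3]
gripper_width: 0.212
grasp_force: 58.9
```

```bash
python3 -c "
from h import *
s=state();print(s['tool_pos'],s['gripper_width'],s['grasp_force'],s['contact_force'],R.from_euler('z',-Y).apply(s['tool_pos']-H))"
```

```text
[0.58374786 0.23580342 0.17342364] 0.21243575680021165 58.906917572021484 [-1.23601964 -2.90856384 -1.30026297] [-0.04059811  0.21125725  0.09342364]
```

Call:
send_rows(steps=[{"translation": [0,0.6,0],"delta_rot": [0,0,0],"jaw": 1.5},{"translation": [0,1.3,0],"delta_rot": [0,0,0],"jaw": 1.5},{"translation": [0,2,0],"delta_rot": [0,0,0],"jaw": 1.5},{"translation": [0,2.7,0],"delta_rot": [0,0,0],"jaw": 1.5},{"translation": [0,3.3,0],"delta_rot": [0,0,0],"jaw": 1.5},{"translation": [0,3.8,0],"delta_rot": [0,0,0],"jaw": 1.5},{"translation": [0,4.2,0],"delta_rot": [0,0,0],"jaw": 1.5},{"translation": [0,4.2,0],"delta_rot": [0,0,0],"jaw": 1.5}])

```text
time: 7.5
tool_pos: [0.5886, 0.1935, 0.1733]
tool_rot: [0.0, 0.998, 0.056, 0.001]
contact_force: [-0.4, -1.4, 5.5]
gripper_width: 0.211
grasp_force: 59.8
```

```bash
python3 -c "
from h import *
s=state();print(s['tool_pos'],s['gripper_width'],s['grasp_force'],s['contact_force'],R.from_euler('z',-Y).apply(s['tool_pos']-H))"
```

```text
[0.58857097 0.19345306 0.17325891] 0.21147070562679987 59.76196467876434 [-0.37392757 -1.41295377  5.54083776] [-0.0406002   0.16863313  0.09325891]
```

Call:
send_rows(steps=[{"translation": [0,0.1,0],"delta_rot": [0,0,0],"jaw": 1.5},{"translation": [0,0.2,0],"delta_rot": [0,0,0],"jaw": 1.5},{"translation": [0,0.2,0],"delta_rot": [0,0,0],"jaw": 1.5},{"translation": [0,0.2,0],"delta_rot": [0,0,0],"jaw": 4},{"translation": [0,0.2,0],"delta_rot": [0,0,0],"jaw": 4},{"translation": [0,0.2,0],"delta_rot": [0,0,0],"jaw": 4},{"translation": [0,0.2,-2.5],"delta_rot": [0,0,0],"jaw": 4},{"translation": [0,0.2,-6],"delta_rot": [0,0,0],"jaw": 4}])

```text
time: 8.3
tool_pos: [0.5863, 0.1919, 0.2291]
tool_rot: [0.001, 0.998, 0.056, -0.003]
contact_force: [0.2, 0.4, -0.2]
gripper_width: 0.473
grasp_force: 0.0
```

```bash
python3 -c "
from h import *
print(go(rig(-.16,0,.22),Y),state()['tool_pos'])
print(rig(-.16,0,.22))"
```

```text
(array([-11.72,  16.76,  -6.99]), array([ 0.001,  0.007, -0.002])) [0.58629657 0.19185183 0.22914292]
[0.4890285  0.01238749 0.3       ]
```

Call:
send_rows(steps=[{"translation": [-2,0,-2],"delta_rot": [0,0,0],"jaw": 4},{"translation": [-5,0,-3],"delta_rot": [0,0,0],"jaw": 4},{"translation": [-8.5,2,-3],"delta_rot": [0,0,0],"jaw": 4},{"translation": [-11.5,5,-3],"delta_rot": [0,0,0],"jaw": 4},{"translation": [-12,9,-2],"delta_rot": [0,0,0],"jaw": 4},{"translation": [-12,13,-1],"delta_rot": [0,0,0],"jaw": 4},{"translation": [-12,16.5,0],"delta_rot": [0,0,0],"jaw": 4},{"translation": [-12,16.8,2],"delta_rot": [0,0,0],"jaw": 4}])

```text
time: 9.1
tool_pos: [0.4885, 0.0087, 0.2132]
tool_rot: [0.001, 0.999, 0.054, 0.002]
contact_force: [0.5, -0.6, 0.0]
gripper_width: 0.464
grasp_force: 0.0
```

Run:
```python
from h import *
f=cam('wrist');save(f,'w3.png')
P=pts(f);p=f['pixels'].astype(int)
m=((abs(P[...,2]-.06)<.02)&(p.min(-1)>110)).astype(np.uint8)
c=max(cv2.findContours(m,0,2)[0],key=cv2.contourArea);r=cv2.minAreaRect(c)
mm=np.zeros_like(m);cv2.drawContours(mm,[c],-1,1,-1);mm=(mm>0)&(m>0);Q=P[mm]
L=R.from_euler('z',-Y).apply(Q-H)
print(r,L.min(0),L.max(0))
for a in np.arange(L[:,0].min(),L[:,0].max(),.008):
    k=L[(L[:,0]>=a)&(L[:,0]<a+.008)]
    if len(k)>3: print(a.round(4),len(k),np.percentile(k[:,1],[3,97]).round(4),np.median(k[:,2]).round(4))
print(state()['tool_pos'],go(rig(-.12,0,-.033),Y))
```

```text
((315.0, 142.5), (87.0, 30.0), 90.0) [-0.15684261 -0.01457515 -0.02214056] [-0.08064278  0.01142219 -0.01752207]
-0.1568 146 [-0.0093  0.0053] -0.0198
-0.1488 126 [-0.0093  0.0052] -0.0199
-0.1408 146 [-0.0093  0.0051] -0.0199
-0.1328 160 [-0.0093  0.0059] -0.0201
-0.1248 166 [-0.0093  0.0058] -0.0201
-0.1168 172 [-0.0093  0.0056] -0.0197
-0.1088 180 [-0.0099  0.0064] -0.0198
-0.1008 289 [-0.0136  0.0105] -0.0199
-0.0928 255 [-0.0131  0.0096] -0.02
-0.0848 98 [-0.0094  0.0061] -0.02
[0.48604874 0.00997756 0.20817134] (array([ 4.4 , -0.22, 16.1 ]), array([-0.   ,  0.005, -0.005]))
```

View pics/w3.png

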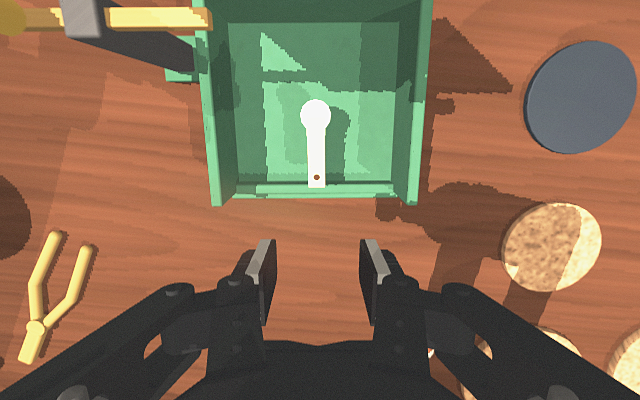

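The wrist view shows the hammer clear, crown at (315,113) and tail at (316,183). I check the flap numerically and go in.

Call:
send_rows(steps=[{"translation": [2,0,1],"delta_rot": [0,0,0],"jaw": 4},{"translation": [4.4,0,3],"delta_rot": [0,0,0],"jaw": 4},{"translation": [4.4,0,6],"delta_rot": [0,0,0],"jaw": 4},{"translation": [4.4,0,8],"delta_rot": [0,0,0],"jaw": 4},{"translation": [4.4,0,9],"delta_rot": [0,0,0],"jaw": 4},{"translation": [4.4,0,9],"delta_rot": [0,0,0],"jaw": 4},{"translation": [4.4,0,9],"delta_rot": [0,0,0],"jaw": 4},{"translation": [4.4,0,9],"delta_rot": [0,0,0],"jaw": 4}])

```text
time: 9.95
tool_pos: [0.5324, 0.017, 0.1241]
tool_rot: [0.0, 0.998, 0.056, 0.001]
contact_force: [0.2, -0.6, -0.5]
gripper_width: 0.469
grasp_force: 0.0
```

Run:
```python
from h import *
for n in('top','scene'):
    f=cam(n);L=(pts(f)-H)@R.from_euler('z',Y).as_matrix()
    hsv=cv2.cvtColor(f['pixels'],cv2.COLOR_BGR2HSV)
    y=(hsv[...,1]>90)&(hsv[...,2]>110)&(hsv[...,0]>12)&(hsv[...,0]<35)
    m=y&(L[...,2]>.1)&(L[...,2]<.2)&(abs(L[...,1])<.1)&(abs(L[...,0])<.1)
    if m.sum(): print(n,m.sum(),np.median(np.arctan2(L[m][:,2],-L[m][:,0])))
    m=y&(abs(L[...,2]-.088)<.025)&(L[...,1]>.14)&(L[...,1]<.24)&(abs(L[...,0]+.04)<.03);print('knob',m.sum(),np.median(L[m],0))
print(state()['tool_pos'],state()['contact_force'],go(rig(-.120,-.002,-.032),Y))
```

```text
top 56 1.3343680597036536
knob 61 [-0.04494874  0.16389994  0.1022908 ]
scene 826 1.350694905723508
knob 135 [-0.03917038  0.15947913  0.09027749]
[0.53225511 0.01692686 0.12389155] [ 0.04820301  0.20314126 -0.3849602 ] (array([-0.37,  0.16,  7.59]), array([ 0.001, -0.003, -0.002]))
```

Flap at about 1.34 rad and the stay is home. Down to the hammer and close.

Call:
send_rows(steps=[{"translation": [-0.2,0.1,2],"delta_rot": [0,0,0],"jaw": 4},{"translation": [-0.3,0.15,4],"delta_rot": [0,0,0],"jaw": 4},{"translation": [-0.3,0.15,6],"delta_rot": [0,0,0],"jaw": 4},{"translation": [-0.3,0.15,7.6],"delta_rot": [0,0,0],"jaw": 4},{"translation": [-0.3,0.15,7.6],"delta_rot": [0,0,0],"jaw": 1.2},{"translation": [-0.3,0.15,7.6],"delta_rot": [0,0,0],"jaw": 1.2},{"translation": [-0.3,0.15,7.6],"delta_rot": [0,0,0],"jaw": 1.2},{"translation": [-0.3,0.15,7.6],"delta_rot": [0,0,0],"jaw": 1.2}])

```text
time: 10.85
tool_pos: [0.5296, 0.0151, 0.0478]
tool_rot: [0.0, 0.998, 0.056, 0.001]
contact_force: [0.2, -0.7, 0.0]
gripper_width: 0.177
grasp_force: 59.9
```

Call:
send_rows(steps=[{"translation": [0,0,-1],"delta_rot": [0,0,0],"jaw": 1.2},{"translation": [0,0,-2.5],"delta_rot": [0,0,0],"jaw": 1.2},{"translation": [0,0,-4],"delta_rot": [0,0,0],"jaw": 1.2},{"translation": [0,0,-6],"delta_rot": [0,0,0],"jaw": 1.2},{"translation": [-1,0,-8],"delta_rot": [0,0,0],"jaw": 1.2},{"translation": [-3,0,-10],"delta_rot": [0,0,0],"jaw": 1.2},{"translation": [-5,0,-11],"delta_rot": [0,0,0],"jaw": 1.2},{"translation": [-7,0,-11],"delta_rot": [0,0,0],"jaw": 1.2}])

```text
time: 11.65
tool_pos: [0.4602, 0.0071, 0.1605]
tool_rot: [0.001, 0.998, 0.056, 0.003]
contact_force: [0.1, 0.1, -0.1]
gripper_width: 0.172
grasp_force: 60.0
```

Run:
```python
from h import *
s=state();print(s['tool_pos'],s['gripper_width'],s['grasp_force'])
save(cam('wrist'),'w4.png')
f=cam('top');hsv=cv2.cvtColor(f['pixels'],cv2.COLOR_BGR2HSV)
print(go([.435,-.2675,.12],Y))
```

```text
[0.46015407 0.00707691 0.1604916 ] 0.17152938158418815 59.971303939819336
(array([-5.38, 27.04,  3.82]), array([ 0.001, -0.003, -0.002]))
```

View pics/w4.png

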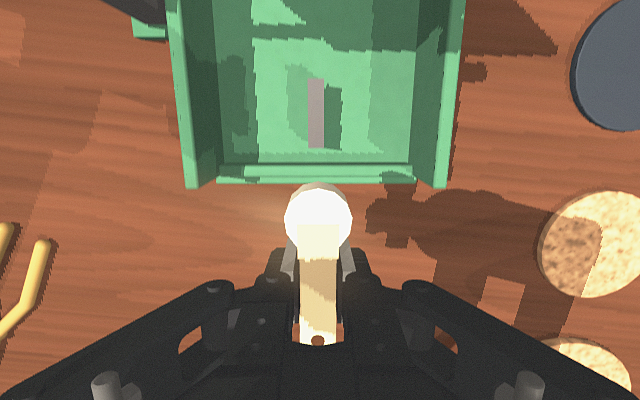

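The head is held squarely near its middle, crown at (318,215). Now I carry it to the cork.

Call:
send_rows(steps=[{"translation": [-1,3,0],"delta_rot": [0,0,0],"jaw": 1.2},{"translation": [-2,7,0],"delta_rot": [0,0,0],"jaw": 1.2},{"translation": [-3,11,0],"delta_rot": [0,0,0],"jaw": 1.2},{"translation": [-4,15,0.5],"delta_rot": [0,0,0],"jaw": 1.2},{"translation": [-5,19.5,1.5],"delta_rot": [0,0,0],"jaw": 1.2},{"translation": [-5.4,24,3],"delta_rot": [0,0,0],"jaw": 1.2},{"translation": [-5.4,27,5],"delta_rot": [0,0,0],"jaw": 1.2},{"translation": [-5.4,27,6],"delta_rot": [0,0,0],"jaw": 1.2}])

```text
time: 12.55
tool_pos: [0.4357, -0.2704, 0.0958]
tool_rot: [0.0, 0.999, 0.054, 0.0]
contact_force: [0.3, 0.0, -0.3]
gripper_width: 0.18
grasp_force: 60.0
```

Run:
```python
from h import *
f=cam('wrist')
hsv=cv2.cvtColor(f['pixels'],cv2.COLOR_BGR2HSV);P=pts(f)
m=(hsv[...,0]>8)&(hsv[...,0]<30)&(hsv[...,1]>50)&(abs(P[...,2]-.008)<.005)&(np.hypot(P[...,0]-.435,P[...,1]+.267)<.07)&(hsv[...,2]>110)
print(m.sum(),P[m].min(0),P[m].max(0),np.median(P[m],0))
print(state()['tool_pos'],go([.4355,-.2675,.023],Y))
```

```text
11349 [ 0.39351983 -0.32120492  0.00301207] [ 0.50150666 -0.20038649  0.01159845] [ 0.45589301 -0.2580276   0.00906924]
[ 0.43469054 -0.26777102  0.09394873] (array([0.1 , 0.  , 7.09]), array([-0.003,  0.002, -0.005]))
```

Call:
send_rows(steps=[{"translation": [0,0,2],"delta_rot": [0,0,0],"jaw": 1.2},{"translation": [0,0,4],"delta_rot": [0,0,0],"jaw": 1.2},{"translation": [0,0,5.5],"delta_rot": [0,0,0],"jaw": 1.2},{"translation": [0,0,6.3],"delta_rot": [0,0,0],"jaw": 1.2},{"translation": [0,0,6.7],"delta_rot": [0,0,0],"jaw": 1.2},{"translation": [0,0,7.0],"delta_rot": [0,0,0],"jaw": 1.2},{"translation": [0,0,7.1],"delta_rot": [0,0,0],"jaw": 1.2},{"translation": [0,0,7.1],"delta_rot": [0,0,0],"jaw": 1.2}])

```text
time: 13.4
tool_pos: [0.4358, -0.2672, 0.0259]
tool_rot: [0.0, 0.998, 0.056, 0.0]
contact_force: [-0.0, 0.0, 0.3]
gripper_width: 0.176
grasp_force: 60.0
```

Call:
send_rows(steps=[{"translation": [0,0,0.1],"delta_rot": [0,0,0],"jaw": 1.2},{"translation": [0,0,0.2],"delta_rot": [0,0,0],"jaw": 1.2},{"translation": [0,0,0.2],"delta_rot": [0,0,0],"jaw": 1.7},{"translation": [0,0,0.2],"delta_rot": [0,0,0],"jaw": 1.8},{"translation": [0,0,0.2],"delta_rot": [0,0,0],"jaw": 2.0},{"translation": [0,0,0.2],"delta_rot": [0,0,0],"jaw": 2.5},{"translation": [0,0,0.2],"delta_rot": [0,0,0],"jaw": 3.5},{"translation": [0,0,0.1],"delta_rot": [0,0,0],"jaw": 4}])

```text
time: 14.2
tool_pos: [0.4353, -0.2669, 0.0242]
tool_rot: [-0.0, 0.998, 0.056, -0.0]
contact_force: [0.1, -0.2, -0.5]
gripper_width: 0.469
grasp_force: 0.0
```

Call:
send_rows(steps=[{"translation": [0,0,-1],"delta_rot": [0,0,0],"jaw": 4},{"translation": [0,0,-3],"delta_rot": [0,0,0],"jaw": 4},{"translation": [0,0,-6],"delta_rot": [0,0,0],"jaw": 4},{"translation": [-1,0,-9],"delta_rot": [0,0,0],"jaw": 4},{"translation": [-3,0,-12],"delta_rot": [0,0,0],"jaw": 4},{"translation": [-5,0,-15],"delta_rot": [0,0,0],"jaw": 4},{"translation": [-7,0,-16],"delta_rot": [0,0,0],"jaw": 4},{"translation": [-7,0,-16],"delta_rot": [0,0,0],"jaw": 4}])

```text
time: 15.0
tool_pos: [0.3657, -0.276, 0.1876]
tool_rot: [0.002, 0.998, 0.055, 0.002]
contact_force: [0.8, 0.8, -0.2]
gripper_width: 0.465
grasp_force: 0.0
```

Run:
```python
from h import *
f=cam('wrist');save(f,'w5.png');P=pts(f);p=f['pixels'].astype(int)
k=np.hypot(P[...,0]-.435,P[...,1]+.267)<.075
m=k&(P[...,2]>.016)&(P[...,2]<.04)
Q=P[m];print(m.sum(),Q.min(0),Q.max(0),Q.mean(0))
A=np.c_[Q[:,:2]-Q.mean(0)[:2],np.ones(len(Q))];print('plane',np.linalg.lstsq(A,Q[:,2],rcond=None)[0])
hsv=cv2.cvtColor(f['pixels'],cv2.COLOR_BGR2HSV)
c=k&(abs(P[...,2]-.008)<.003)&(p[...,1]>110)|m
u=P[c];print('pad',np.percentile(u,[.5,99.5],0))
print(state()['tool_pos'],state()['contact_force'])
g=cam('scene');L=(pts(g)-H)@R.from_euler('z',Y).as_matrix()
hs=cv2.cvtColor(g['pixels'],cv2.COLOR_BGR2HSV);y=(hs[...,1]>90)&(hs[...,2]>110)&(hs[...,0]>12)&(hs[...,0]<35)
m=y&(L[...,2]>.1)&(L[...,2]<.2)&(abs(L[...,1])<.1)&(abs(L[...,0])<.1);print('flap',np.median(np.arctan2(L[m][:,2],-L[m][:,0])))
```

```text
1792 [ 0.39865806 -0.27844775  0.01727581] [ 0.47505974 -0.24933824  0.025959  ] [ 0.44093925 -0.26554669  0.0229871 ]
plane [0.00127469 0.00079443 0.0229871 ]
pad [[ 0.38536058 -0.31873141  0.0070156 ]
 [ 0.48962601 -0.21444692  0.02435322]]
[ 0.36602101 -0.27535305  0.18594058] [-0.15316992  0.8886489  -0.97467626]
flap 1.3513296499171705
```

View pics/w5.png

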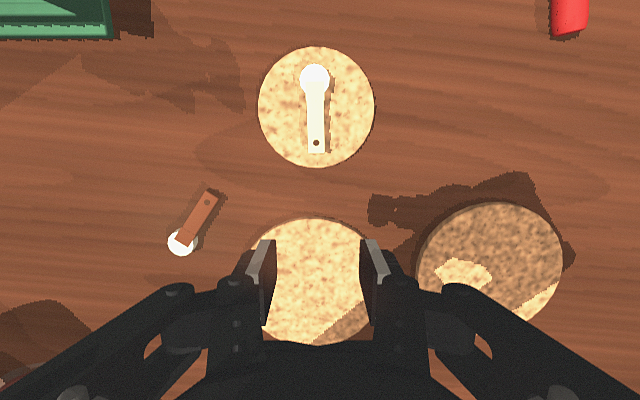

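The head lies flat, tilt near zero, in the middle of the smallest cork pad: pad centre at (316,107), head from (315,80) to (316,150). The flap is at about 1.35 rad and the robot is clear.

```bash
python3 -c "
from h import *
print(job_done())"
```

```text
the job is handed in; nothing more can be done
None
```

I handed the job in at about 15 s. The cameras show the flap propped at about 1.35 rad, the stay bar home, and the birch head flat in the middle of the smallest cork pad, but the hand-in returned no verdict.

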